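Swing the bench magnifier over the red-capped figure and put its light on

ROBOT

A 6-joint arm with a two-finger parallel gripper is mounted at the origin on the work surface. World frame = base frame: x ahead of the robot, y to its left, z up, the work surface at z = 0. Lengths are in m, angles in rad, forces in N, time in s.
With the tool pointing down it reaches from about 0.35 to 0.775 m from the base axis. Payload 7.3 kg.
Tool frame: the origin (TCP) lies at the very end of the fingers, on their centre line; the grasp point (between the pads) lies 19 mm behind it; z points along the fingers, y is the direction in which the jaws open and shut (so a half turn about z gives the same grasp; the last joint's range is limited). The gripper opens to 92 mm and grips with 3 to 60 N. Pads are 19 mm wide; open, the fingers measure 130 mm over their backs; the gripper's body (75 mm by 190 mm) begins 47 mm behind the grasp point.
Start: joints at [-1.333, 0.342, 1.524, -0, 1.275, -0.146], TCP at [0.197, -0.487, 0.227] pointing down, gripper open.
Joint ranges: [-2.53, 2.53], [-0.77, 2.02], [0.04, 2.7], [-1, 4.14], [0.28, 2.66], [-3.11, 3.11]. Speed limits (rad/s): [2.57, 2.57, 3.14, 3.14, 3.14, 3.14].

INTERFACE

Orientations are given as [roll, pitch, yaw] about the fixed x, y, z axes, in that order (R = Rz(yaw) Ry(pitch) Rx(roll)).
In Python, from cell import robot gives the robot as it stands.
- The arm moves only by the shell command python3 -m pendant 'ROWS' [OPENING] [FORCE]. ROWS is JSON, a list of rows, each a list of 2 entries, a list of its own where there are three numbers: the shift along the tool's x, y, z in mm, then the turn about the tool's z in degrees. In form: [[[x, y, z], turn], ...]. A call has 1 to 10 rows; each row is the pose to reach, as a shift and turn from the pose measured when the call began, along the tool's axes at that moment; what a row does not reach only later rows make up. A row lasts 1/12 s, in which the tool goes at most 41.7 mm and 7.16 degrees, less where a joint would pass 70% of its speed; a pose out of reach is approached as far as the arm can. A call with a gripper value outside its range is refused whole. OPENING is the opening, from 0 (shut) to 1 (fully open), set as the call begins (- or left out, the last holds). The fingers move at their own pace and stop on an object; FORCE is the grip in N (left out, the last holds). Time passes only in rows, so rows that repeat a pose let the fingers close. It gives the time, the measured TCP pose, the force and the opening at its end, in the units of the state.
- robot.observe(): the state, without advancing time (a new reading comes with each control period).
- robot.read_camera(name): name is "side" or "top" or "wrist"; returns the picture (420x560x3 uint8, red, green, blue); there is no depth.
- robot.calibration(name): a dict with "vfov" (degrees; the focal length in pixels is half the picture's height over the tangent of half this angle, whatever the lens; pixels are square), "cx", "cy" (the principal point, pixels), "rvec" (rotation vector, rad) and "tvec" (3), from world to camera coordinates, as OpenCV has them. Camera axes: x right, y down, z forward; pixel columns grow to the right and rows downward; lengths in m; the calibration is good to about 2 mm. A picture is of the moment at which its call begins: read the wrist's pose just before it. calibration takes no time and is no camera call; for the wrist camera it gives the pose at the moment of the call.
- robot.hand_in(): hands the job in, once; it reports no verdict.
Trained networks look in the newest picture that a camera, given by its name, has taken for a name from the list of things; names that differ only in an ending like _2 or _b are one class to them, and where a whole thing is asked for, a point or a joint stands for the part that bears it (a point fixed in the world has none). Each returns a list of dicts, best first, with "p" (0 to 1); they miss things now and then, are a little off and sometimes report something else, mostly with a low value. They report only what shows in the picture. A call takes as long as a camera call.
- robot.find_in(camera, query): "xy" ([column, row] as shares, 0 to 1, of the picture: columns of its width, rows of its height, amid what is visible of it).
The state is a dict: "time": time; "qpos": joint angles; "qvel": joint speeds; "joint_efforts": joint torques, N m; "tool_pos": TCP position; "tool_rot": TCP orientation; "contact_force": force on the tool from outside, world axes, zero at the start; "torque": the same for the moment, N m; "opening": finger opening in m.
Only numpy, scipy, OpenCV 4.12 (cv2) and the standard library are available. Lean on these libraries where they do the work, as an engineer would, in place of code of your own. Each camera call takes 0.05 s, during which the arm holds its last target.

TASK

With one finger, gently push the bench magnifier's arm round until the lens is centred over the figure with the red cap, then press the green light switch on the arm right down with a fingertip and let it spring back, leaving the lens there. The paint on the figures is wet, so do not move or knock any of the pots, bottles, cup or brush.

Things in the scene. Friction and masses are not known exactly. Their poses are not given: they have to be found in the camera images.
- swing_arm (a joint): Angle of the magnifier's swing arm about its upright post (rad), -1.4 to 1.4 between stops. Seen from above it grows counter-clockwise; at 0 the arm points along the stand's own -x, roughly at the robot, and growing angles carry the lens to the robot's right. The pivot is stiff (about 0.35 N m), so the arm stays wherever it is left. The stand (round grey base 160 mm across, post 18 mm thick) does not move.
- post_axis (a point): Point on the axis of the magnifier's post, level with the arm, 217 mm above the table. The grey swivel here is 38 mm across and its top is 240 mm above the table.
- switch_box (a point): Centre of the grey switch box on the arm, 125 mm from the post axis, 217 mm above the table. It is 52 mm long along the arm, 36 mm wide and 30 mm high (202 to 232 mm above the table), with nothing taller than 30 mm under it; its sides are a good place for pushing. Between post and box the arm is a steel tube 15 mm thick. x of this point points along the arm to the post, z up.
- lens (a point): Centre of the clear lens, 220 mm from the post axis and 217 mm above the table, in a dark grey ring 132 mm across and 24 mm high (205 to 229 mm above the table). The arm runs from the post through the switch box to the ring in one straight line.
- light_switch (a joint): Travel of the green push switch (m): 0 up, 0.004 fully down. It springs back; about 1 N starts it and 4 N holds it fully down.
- switch_top (a point): Top of the green push switch, 24 mm across, in the middle of the switch box's top, 240 mm above the table when up. It is pressed straight down.
- red_figure (a point): Painted mushroom-man figure, 45 mm tall with a red round cap 36 mm across, stuck on putty on a blue-lidded jar. Jar, putty and figure are one loose object, 68 mm across and 142 mm tall. This point is in the middle of the figure's cap, on the jar's axis, 135 mm above the table. It stands on the circle swept by the lens centre, to within 8 mm. The three figures swap places from one start to the next.
- purple_figure (a point): Painted mushroom-man figure, 45 mm tall with a purple round cap 36 mm across, stuck on putty on a blue-lidded jar. Jar, putty and figure are one loose object, 68 mm across and 142 mm tall. This point is in the middle of the figure's cap, on the jar's axis, 135 mm above the table.
- blue_figure (a point): Painted mushroom-man figure, 45 mm tall with a blue round cap 36 mm across, stuck on putty on a blue-lidded jar. Jar, putty and figure are one loose object, 68 mm across and 142 mm tall. This point is in the middle of the figure's cap, on the jar's axis, 135 mm above the table.
- green_jar: Loose green paint jar with a white lid, 48 mm across, 55 mm tall, among the figures. Origin: centre of its underside.
- ochre_dropper: Loose ochre dropper bottle with a black nozzle, 25 mm across, 79 mm tall. Origin: centre of its underside.
- teal_dropper: Loose teal dropper bottle with a black nozzle, 25 mm across, 79 mm tall. Origin: centre of its underside.
- glue_bottle: Loose cream glue bottle with a red tip, 54 mm across, 150 mm tall. Origin: centre of its underside.
- rinse_cup: Loose clear cup, 72 mm across, 85 mm tall. Origin: centre of its underside.
- wash_brush: Loose red artist's brush lying on the table, 170 mm long, 7 mm thick. Origin: centre of its underside, x along it.

How it is judged:
By the outcome, as a careful person would: the job done as asked, in the order asked, and still so for the second after the job is handed in, with the robot touching nothing.
It also fails if it takes over 48 s, if anything falls off the work surface, if the arm or the gripper's body presses on something with over 40 N, if the wrist force passes 120 N, or if a joint passes its speed limit or range.

## Working session

There is one attempt and no reset: what is moved stays moved. The work goes in short steps, Python scripts to look and compute and a shell command to move; the robot and the scene stay as the last step left them, time stands still between calls to the robot, and variables do not carry over. Pictures are saved under pics/ and viewed, and the job is handed in when it is done.

```bash
mkdir -p pics; ls; cat > h.py <<'E'
from cell import robot
import numpy as np, cv2
def snap(n,f):
    im=robot.read_camera(n); cv2.imwrite('pics/'+f+'.png',im[:,:,::-1]); return im
def K(n):
    c=robot.calibration(n); f=210/np.tan(np.radians(c['vfov'])/2)
    R=cv2.Rodrigues(np.array(c['rvec'],float))[0]; t=np.array(c['tvec'],float).reshape(3)
    return f,c['cx'],c['cy'],R,t
def atz(n,px,z):
    f,cx,cy,R,t=K(n); d=R.T@np.array([(px[0]-cx)/f,(px[1]-cy)/f,1]); o=-R.T@t
    return o+d*(z-o[2])/d[2]
def proj(n,p):
    f,cx,cy,R,t=K(n); q=R@np.array(p)+t; return q[0]/q[2]*f+cx,q[1]/q[2]*f+cy
E
python3 - <<'E'
from h import *
snap('top','t0');snap('side','s0')
Z=dict(red_figure=.135,purple_figure=.135,blue_figure=.135,switch_top=.24,lens=.217,post_axis=.24,glue_bottle=.075,switch_box=.217,green_jar=.05,rinse_cup=.04)
for q,z in Z.items():
    for r in robot.find_in('top',q)[:2]:
        px=(r['xy'][0]*560,r['xy'][1]*420); print(q,round(r['p'],2),np.round(px),np.round(atz('top',px,z),3))
s=robot.observe();print(s['time'],s['tool_pos'],s['tool_rot'],s['opening'],s['contact_force'])
print(robot.calibration('top'))
E
```

```text
pics
purple_figure 0.95 [368. 208.] [ 0.55  -0.245  0.135]
blue_figure 0.67 [335. 233.] [ 0.484 -0.157  0.135]
switch_top 0.67 [431. 261.] [ 0.403 -0.372  0.24 ]
lens 0.84 [293. 228.] [ 0.488 -0.042  0.217]
post_axis 0.66 [293. 201.] [ 0.553 -0.044  0.24 ]
glue_bottle 0.7 [125. 174.] [0.666 0.426 0.075]
switch_box 0.59 [292. 230.] [ 0.483 -0.04   0.217]
switch_box 0.38 [295. 195.] [ 0.572 -0.048  0.217]
green_jar 0.71 [144. 251.] [0.45  0.372 0.05 ]
rinse_cup 0.57 [422. 193.] [ 0.609 -0.418  0.04 ]
rinse_cup 0.56 [145. 251.] [0.45  0.371 0.04 ]
0.6 [ 0.19660339 -0.48680472  0.22674651] [3.14148912e+00 3.25730208e-05 3.83802799e-01] 0.09188709698066692 [-0.7945283  -0.2861266  -0.27035866]
{'vfov': 45.125401416320685, 'cx': 273.0697660207723, 'cy': 211.5235273198606, 'rvec': array([ 2.12059485, -2.14213241,  0.15315535]), 'tvec': array([0.01426406, 0.55840843, 1.39529237])}
```

View pics/t0.png

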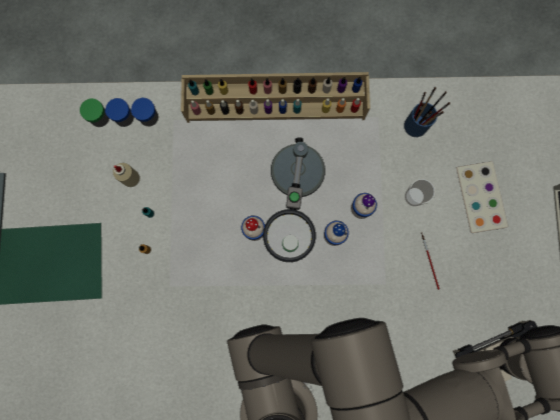

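View pics/s0.png

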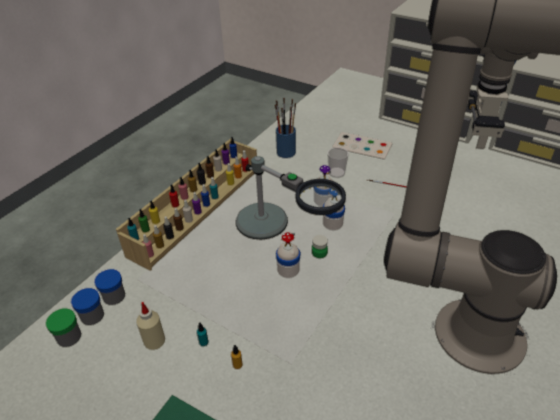

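```bash
python3 - <<'E'
from h import *
im=cv2.imread('pics/t0.png')[120:280,220:400]
cv2.imwrite('pics/t0z.png',cv2.resize(im,None,fx=4,fy=3.75 if 0 else 3.7,interpolation=cv2.INTER_CUBIC)[:600,:800])
rgb=cv2.imread('pics/t0.png')[:,:,::-1].astype(int)
r,g,b=rgb[...,0],rgb[...,1],rgb[...,2]
def cen(m,x0,x1,y0,y1,z,n):
    ys,xs=np.nonzero(m[y0:y1,x0:x1]); p=(xs.mean()+x0,ys.mean()+y0); print(n,len(xs),np.round(p,1),np.round(atz('top',p,z),4)); return atz('top',p,z)
R=cen((r>120)&(g<90),235,270,210,245,.138,'red')
B=cen((b>r+50)&(g<120),320,352,215,250,.138,'blue')
S=cen((g>r+40)&(g>b+25),280,310,185,207,.24,'switch')
dark=((r+g+b)<190)
m=dark[200:270,255:325].astype(np.uint8)
c=max(cv2.findContours(m,cv2.RETR_EXTERNAL,cv2.CHAIN_APPROX_NONE)[0],key=len)
e=cv2.fitEllipse(c);print(e); L=atz('top',(e[0][0]+255,e[0][1]+200),.218);print('lens',L)
P=atz('top',(300,149),.24);print('post',P)
for n,a in(('S',S),('L',L)):
    print(n,np.linalg.norm((a-P)[:2]),)
d=(L-S)[:2];u=d/np.linalg.norm(d);print(np.linalg.norm(d),u)
P1=L[:2]-u*.22;print('post from line',P1, S[:2]-u*.125)
print('red r',np.linalg.norm(R[:2]-P1))
E
```

```text
red 27 [251.  223.7] [0.5115 0.0661 0.138 ]
blue 100 [337.5 231.8] [ 0.4874 -0.1624  0.138 ]
switch 60 [294.  196.5] [ 0.5641 -0.0463  0.24  ]
((32.91129684448242, 34.82517623901367), (52.05110549926758, 54.12993621826172), 74.60847473144531)
lens [ 0.47170689 -0.03029435  0.218     ]
post [ 0.68499281 -0.06315647  0.24      ]
S 0.12205141806926241
L 0.21580268878371694
0.09377936528188555 [-0.98536725  0.17044465]
post from line [ 0.68848769 -0.06779217] [ 0.68728491 -0.06758412]
red r 0.22193404676120332
```

View pics/t0z.png

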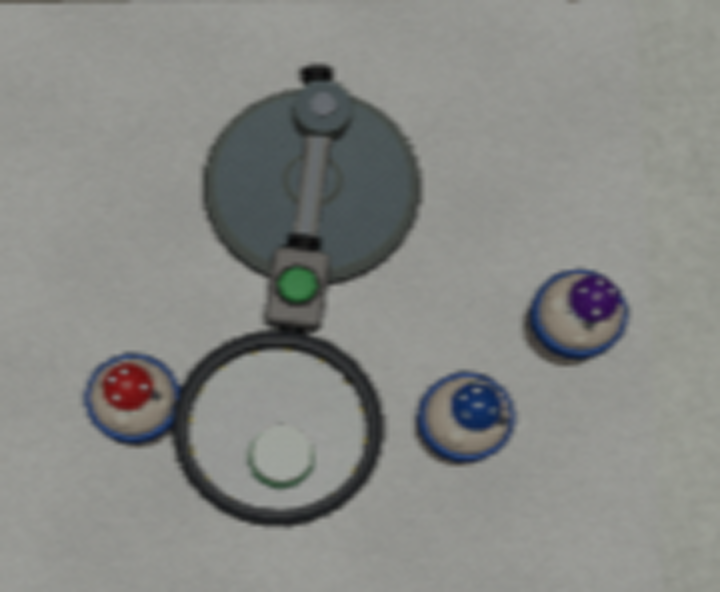

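```bash
cat >> h.py <<'E'
from scipy.spatial.transform import Rotation as Ro
def shift(p,yaw_deg):
    s=robot.observe(); R=Ro.from_euler('xyz',s['tool_rot']).as_matrix()
    d=R.T@(np.array(p)-s['tool_pos'])*1000
    y=np.degrees(s['tool_rot'][2]); print('t',s['time'],'pos',np.round(s['tool_pos'],4),'yaw',round(y,2),'F',np.round(s['contact_force'],2))
    print('shift',np.round(d,1),'turn',round((y-yaw_deg+180)%360-180,2))
E
python3 - <<'E'
from h import *
shift((.40,-.28,.27),-9.5)
E
```

```text
t 0.6 pos [ 0.1966 -0.4868  0.2267] yaw 21.99 F [-0.79 -0.29 -0.27]
shift [ 266.  -115.6  -43.3] turn 31.49
```

```bash
python3 -m pendant '[[[20,-10,-15],3],[[55,-25,-30],8],[[90,-40,-43],14],[[125,-55,-43],20],[[160,-70,-43],26],[[195,-85,-43],31.5],[[230,-100,-43],31.5],[[255,-111,-43],31.5],[[266,-116,-43],31.5],[[266,-116,-43],31.5]]' 0 10
python3 - <<'E'
from h import *
shift((.555,-.1,.27),-9.5)
E
```

```text
time: 1.43
tool_pos: [0.4014, -0.2776, 0.2698]
tool_rot: [-3.141, -0.001, -0.162]
contact_force: [-0.8, -0.9, -0.1]
opening: 0.0298
t 1.4333 pos [ 0.4014 -0.2776  0.2698] yaw -9.29 F [-0.82 -0.87 -0.08]
shift [ 122.9 -200.    -0. ] turn 0.21
```

```bash
python3 -m pendant '[[[10,-16,0],0],[[27,-45,0],0],[[45,-75,0],0],[[63,-105,0],0],[[82,-135,0],0],[[100,-165,0],0],[[115,-188,0],0],[[123,-200,0],0],[[123,-200,0],0],[[123,-200,0],0]]' 0 10
python3 - <<'E'
from h import *
snap('top','t1');snap('side','s1');snap('wrist','w1')
shift((.555,-.1,.208),-9.5)
E
```

```text
time: 2.27
tool_pos: [0.5548, -0.1008, 0.2696]
tool_rot: [3.141, 0.0, -0.162]
contact_force: [-0.4, 0.0, -0.4]
opening: 0.0007
t 2.4167 pos [ 0.5543 -0.1015  0.2701] yaw -9.4 F [-0.46 -0.5  -0.29]
shift [ 0.4 -1.6 62.1] turn 0.1
```

View pics/t1.png

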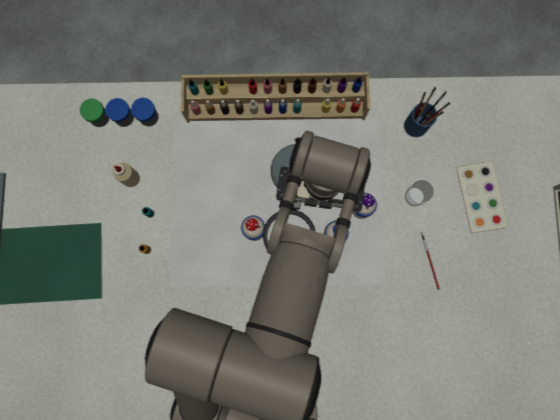

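View pics/w1.png

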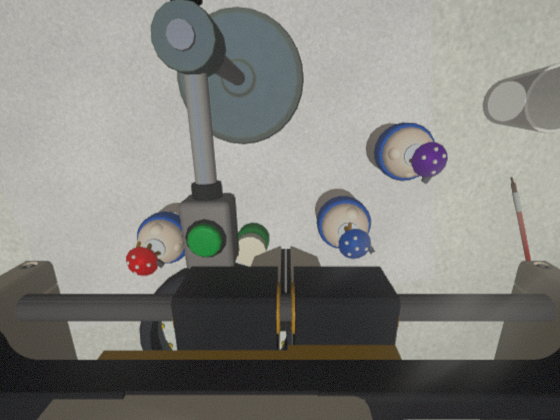

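View pics/s1.png

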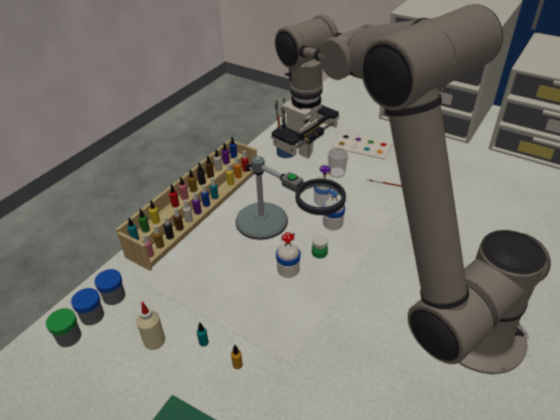

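```bash
python3 - <<'E'
from h import *
for n,px,z in (('switch',(205,238),.24),('post',(180,35),.24),('red',(143,262),.136),('blue',(354,243),.136),('green jar',(255,240),.055)):
    print(n,np.round(atz('wrist',px,z),4))
for q,z in dict(red_figure=.135,switch_top=.24,post_axis=.24).items():
    for r in robot.find_in('wrist',q)[:1]:
        px=(r['xy'][0]*560,r['xy'][1]*420); print(q,round(r['p'],2),np.round(px),np.round(atz('wrist',px,z),4))
# side/top triangulation of red cap
im=cv2.imread('pics/s0.png')[:,:,::-1].astype(int); r,g,b=im[...,0],im[...,1],im[...,2]
m=(r>130)&(g<80)&(b<80); ys,xs=np.nonzero(m[225:260,270:310]); p=(xs.mean()+270,ys.mean()+225);print(p,len(xs))
print('side red', atz('side',p,.135), 'proj', proj('side',(.511,.064,.135)))
E
```

```text
switch [ 0.5649 -0.0493  0.24  ]
post [ 0.6851 -0.0653  0.24  ]
red [0.5099 0.0601 0.136 ]
blue [ 0.495  -0.1658  0.136 ]
green jar [ 0.4823 -0.0492  0.055 ]
red_figure 0.96 [159. 244.] [0.5276 0.0372 0.135 ]
switch_top 0.77 [204. 240.] [ 0.5637 -0.0482  0.24  ]
post_axis 0.96 [215.  98.] [ 0.6505 -0.076   0.24  ]
(np.float64(286.9622641509434), np.float64(236.58490566037736)) 53
side red [0.50845385 0.06866514 0.135     ] proj (np.float64(287.0751681304738), np.float64(235.16747980912294))
```

```bash
python3 -m pendant '[[[0,0,15],0],[[0,0,35],0],[[0,0,52],0],[[0,0,60],0],[[0,0,60],0]]' 0 10
python3 - <<'E'
from h import *
snap('wrist','w2')
shift((.5585,-.08,.21),-9.5)
E
```

```text
time: 2.98
tool_pos: [0.5535, -0.1012, 0.2085]
tool_rot: [-3.141, 0.003, -0.164]
contact_force: [-0.1, 1.0, -0.4]
opening: 0.0007
t 3.0333 pos [ 0.5543 -0.1014  0.2099] yaw -9.42 F [0.01 0.29 0.17]
shift [  0.7 -21.8  -0. ] turn 0.08
```

View pics/w2.png

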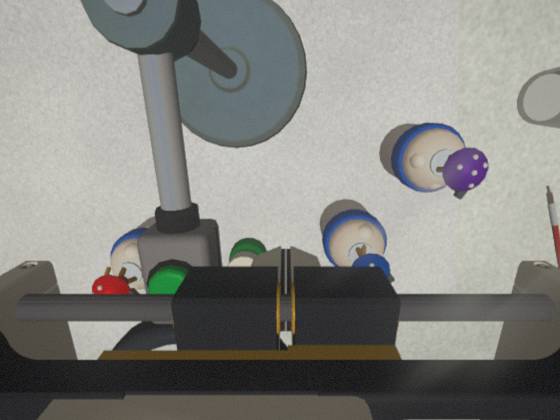

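```bash
python3 -m pendant '[[[0,-3,0],0],[[0,-7,0],0],[[0,-11,0],0],[[0,-15,0],0],[[0,-17,0],0],[[0,-17,0],0]]' 0 10
python3 - <<'E'
from h import *
snap('wrist','w3')
shift((.5585,-.08,.21),-9.5)
E
```

```text
time: 3.53
tool_pos: [0.5572, -0.0839, 0.2102]
tool_rot: [-3.141, 0.0, -0.163]
contact_force: [1.1, -0.5, 0.3]
opening: 0.0002
t 3.5833 pos [ 0.5571 -0.0843  0.2101] yaw -9.38 F [ 0.46 -0.03  0.38]
shift [ 0.7 -4.4  0.1] turn 0.12
```

View pics/w3.png

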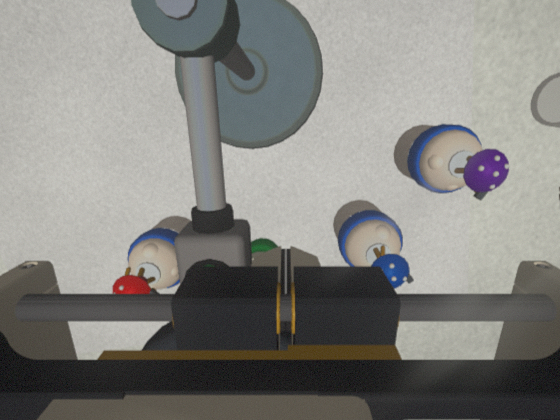

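```bash
cat >> h.py <<'E'
P=np.array([.686,-.066])
def tcp(th,d,a=.125):
    t=np.radians(th);u=np.array([-np.cos(t),np.sin(t)]);n=np.array([-np.sin(t),-np.cos(t)])
    return P+u*a+n*d
def arc(ths,d,z=.21,a=.125):
    for th in ths: print(th); shift((*tcp(th,d,a),z),-th)
E
python3 - <<'E' | grep -v pos
from h import *
arc([9.5,11,14,17,20,23],.037)
E
```

```text
9.5
shift [-0.9 -2.3  0.1] turn 0.12
11
shift [-1.8 -5.6  0.1] turn 1.62
14
shift [ -3.4 -12.2   0.1] turn 4.62
17
shift [ -4.6 -18.9   0.2] turn 7.62
20
shift [ -5.5 -25.7   0.2] turn 10.62
23
shift [ -6.  -32.5   0.2] turn 13.62
```

```bash
python3 -m pendant '[[[-1,-2.3,0],0],[[-1.8,-5.6,0],1.6],[[-2.6,-8.9,0],3.1],[[-3.4,-12.2,0],4.6],[[-4,-15.5,0],6.1],[[-4.6,-18.9,0],7.6],[[-5,-22,0],9.1],[[-5.5,-25.7,0],10.6],[[-5.7,-27,0],11.2],[[-5.7,-27,0],11.2]]' 0 10
python3 - <<'E'
from h import *
snap('wrist','w4')
shift((*tcp(20.6,.037),.21),-20.6)
E
```

```text
time: 4.42
tool_pos: [0.5556, -0.0566, 0.2101]
tool_rot: [3.141, 0.001, -0.359]
contact_force: [-2.0, 0.3, 0.5]
opening: 0.0
t 4.4667 pos [ 0.5557 -0.0567  0.2101] yaw -20.54 F [-0.53 -0.68  0.1 ]
shift [ 0.3 -0.1  0.1] turn 0.06
```

View pics/w4.png

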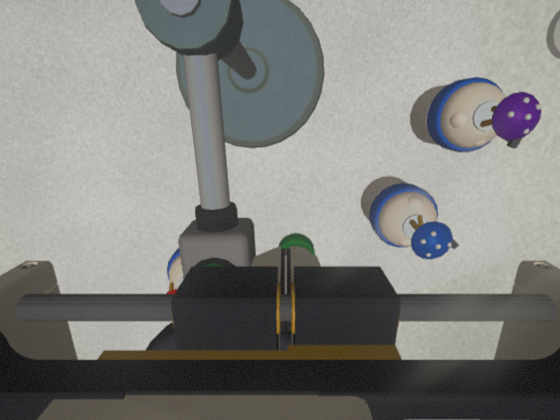

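```bash
python3 - <<'E'
from h import *
a=atz('wrist',(202,60),.224);b=atz('wrist',(213.5,200),.224);print(a,b)
d=b-a;print(np.degrees(np.arctan2(d[1],-d[0])))
d=b[:2]-P;print(np.degrees(np.arctan2(d[1],-d[0])))
arc([23,26,29,32],.037)
E
```

```text
[ 0.66543545 -0.06058016  0.224     ] [ 0.6064129  -0.03884479  0.224     ]
20.216506165219243
18.83970191513087
23
t 4.4667 pos [ 0.5557 -0.0567  0.2101] yaw -20.54 F [-0.53 -0.68  0.1 ]
shift [-1.2 -5.4  0.1] turn 2.46
26
t 4.4667 pos [ 0.5557 -0.0567  0.2101] yaw -20.54 F [-0.53 -0.68  0.1 ]
shift [ -2.6 -12.    0.1] turn 5.46
29
t 4.4667 pos [ 0.5557 -0.0567  0.2101] yaw -20.54 F [-0.53 -0.68  0.1 ]
shift [ -3.8 -18.8   0.1] turn 8.46
32
t 4.4667 pos [ 0.5557 -0.0567  0.2101] yaw -20.54 F [-0.53 -0.68  0.1 ]
shift [ -4.6 -25.5   0.1] turn 11.46
```

```bash
python3 -m pendant '[[[-0.7,-3,0],1.2],[[-1.5,-6.5,0],2.8],[[-2.2,-10,0],4.4],[[-3,-13.5,0],6],[[-3.6,-17,0],7.6],[[-4.1,-20.5,0],9.2],[[-4.5,-23.5,0],10.5],[[-4.6,-25.5,0],11.5],[[-4.6,-25.5,0],11.5]]' 0 10
python3 - <<'E'
from h import *
snap('wrist','w5');snap('side','s5');snap('top','t5')
shift((*tcp(32,.037),.21),-32)
E
```

```text
time: 5.22
tool_pos: [0.5602, -0.0309, 0.21]
tool_rot: [3.142, 0.001, -0.559]
contact_force: [-1.6, -0.7, -0.1]
opening: 0.0002
t 5.3667 pos [ 0.5606 -0.0312  0.2101] yaw -32.0 F [-0.86 -0.56  0.42]
shift [-0.2  0.1  0.1] turn -0.0
```

View pics/w5.png

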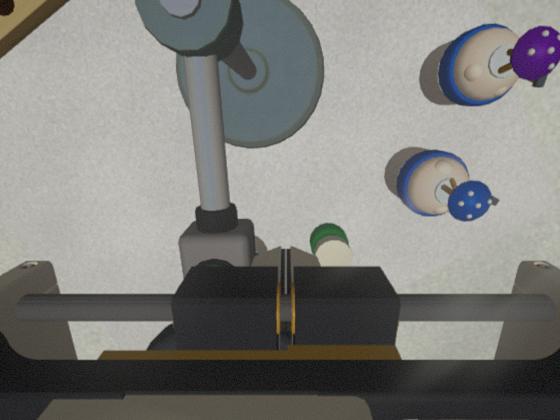

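View pics/s5.png

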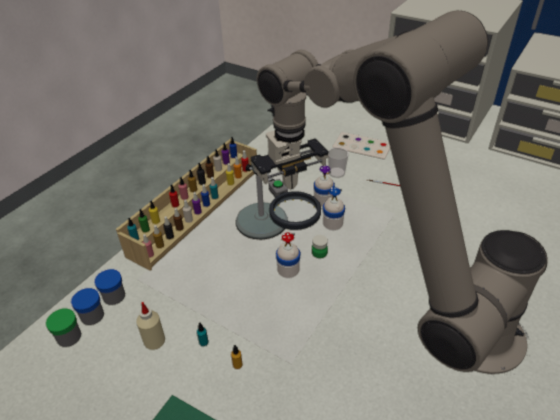

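View pics/t5.png

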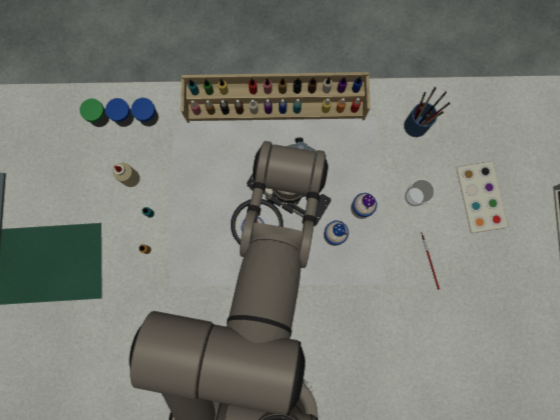

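```bash
cat >> h.py <<'E'
def fit(cam,f,lo=0,hi=50,rr=.0625):
    im=cv2.cvtColor(cv2.imread('pics/'+f+'.png'),cv2.COLOR_BGR2GRAY).astype(float); im=cv2.GaussianBlur(im,(0,0),1)
    best=[]
    for th in np.arange(lo,hi,.25):
        t=np.radians(th);c=P+.22*np.array([-np.cos(t),np.sin(t)])
        v=[]
        for a in np.linspace(0,2*np.pi,120,endpoint=False):
            x,y=proj(cam,(c[0]+rr*np.cos(a),c[1]+rr*np.sin(a),.222)); x,y=int(round(x)),int(round(y))
            if 0<=x<560 and 0<=y<420: v.append(im[y,x])
        v=np.sort(v)[:100];best.append((np.mean(v),th))
    best.sort();return [ (round(a,1),float(b)) for a,b in best[:5]]
E
python3 - <<'E'
from h import *
for cam,f in (('side','s0'),('top','t0'),('side','s5'),('top','t5')): print(f,fit(cam,f))
E
```

```text
Traceback (most recent call last):
  File "h.py", line 33, in fit
    x,y=proj(cam,(c[0]+rr*np.cos(a),c[1]+rr*np.sin(a),.222)); x,y=int(round(x)),int(round(y))
        ~~~~^^^^^^^^^^^^^^^^^^^^^^^^^^^^^^^^^^^^^^^^^^^^^^^^
  File "h.py", line 13, in proj
    f,cx,cy,R,t=K(n); q=R@np.array(p)+t; return q[0]/q[2]*f+cx,q[1]/q[2]*f+cy
                ~^^^
  File "h.py", line 6, in K
    c=robot.calibration(n); f=210/np.tan(np.radians(c['vfov'])/2)
ValueError: time passes only in moves, steps and waits
```

```bash
sed -i 's/^def K(n):/_c={}\ndef K(n):\n    if n not in _c or n=="wrist": _c[n]=K0(n)\n    return _c[n]\ndef K0(n):/' h.py
python3 - <<'E'
from h import *
for cam,f in (('side','s0'),('top','t0'),('side','s5'),('top','t5')): print(f,fit(cam,f))
E
```

```text
s0 [(np.float64(30.2), 10.25), (np.float64(30.4), 10.0), (np.float64(30.7), 9.75), (np.float64(30.7), 10.5), (np.float64(31.2), 10.75)]
t0 [(np.float64(53.7), 9.25), (np.float64(54.3), 8.75), (np.float64(54.4), 9.0), (np.float64(54.6), 8.5), (np.float64(55.0), 9.5)]
s5 [(np.float64(37.5), 32.0), (np.float64(37.9), 32.25), (np.float64(38.2), 31.75), (np.float64(38.3), 32.5), (np.float64(39.2), 31.5)]
t5 [(np.float64(64.3), 30.5), (np.float64(64.7), 30.75), (np.float64(64.7), 30.25), (np.float64(65.2), 31.0), (np.float64(65.2), 30.0)]
```

```bash
python3 - <<'E'
from h import *
arc([34,37],.037)
E
```

```text
34
t 5.3667 pos [ 0.5606 -0.0312  0.2101] yaw -32.0 F [-0.86 -0.56  0.42]
shift [-1.4 -4.3  0.1] turn 2.0
37
t 5.3667 pos [ 0.5606 -0.0312  0.2101] yaw -32.0 F [-0.86 -0.56  0.42]
shift [ -3.  -11.    0.1] turn 5.0
```

```bash
python3 -m pendant '[[[-0.6,-2,0],0.8],[[-1.4,-4.5,0],2],[[-2.1,-7,0],3.2],[[-2.7,-9.3,0],4.3],[[-3,-11,0],5],[[-3,-11,0],5],[[-3,-11,0],5]]' 0 10
python3 - <<'E'
from h import *
snap('side','s6');snap('top','t6')
for cam,f in (('side','s6'),('top','t6')): print(f,fit(cam,f))
shift((*tcp(37,.037),.21),-37)
E
```

```text
time: 5.95
tool_pos: [0.5641, -0.02, 0.2101]
tool_rot: [-3.141, 0.0, -0.645]
contact_force: [-0.0, -0.6, 0.3]
opening: 0.0003
s6 [(np.float64(38.8), 37.0), (np.float64(38.8), 37.25), (np.float64(39.2), 37.5), (np.float64(39.4), 36.75), (np.float64(40.3), 37.75)]
t6 [(np.float64(63.0), 36.0), (np.float64(63.3), 35.75), (np.float64(64.3), 35.5), (np.float64(64.6), 35.25), (np.float64(64.6), 36.25)]
t 6.05 pos [ 0.5641 -0.0201  0.2101] yaw -36.98 F [-0.19  0.35 -0.71]
shift [0.  0.3 0.1] turn 0.02
```

View pics/s6.png

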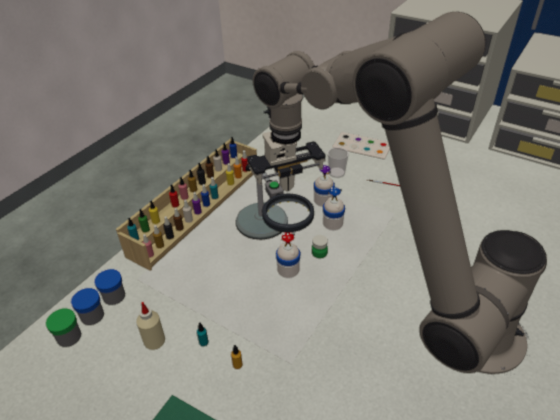

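View pics/t6.png

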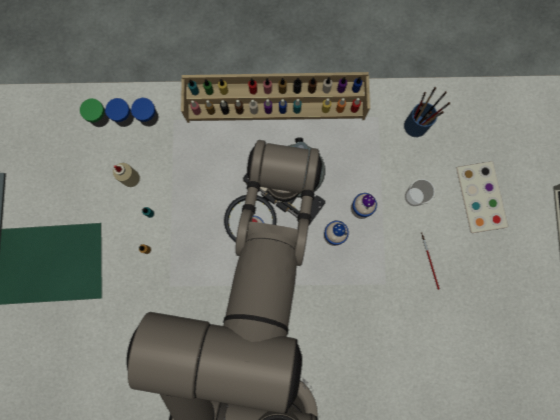

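```bash
python3 -m pendant '[[[0,6,0],0],[[0,18,0],0],[[0,30,0],0],[[0,36,-10],0],[[0,36,-40],0],[[0,36,-75],0],[[0,36,-105],0],[[0,36,-115],0],[[0,36,-115],0]]' 0 10
python3 - <<'E'
from h import *
snap('wrist','w7');snap('side','s7')
print(fit('side','s7'))
shift((*tcp(37,.037),.21),-37)
E
```

```text
time: 6.8
tool_pos: [0.5431, -0.0499, 0.3295]
tool_rot: [-3.137, -0.007, -0.646]
contact_force: [-0.2, -0.7, -0.0]
opening: 0.0001
[(np.float64(37.4), 37.0), (np.float64(37.4), 37.25), (np.float64(37.8), 37.5), (np.float64(38.0), 36.75), (np.float64(38.8), 37.75)]
t 6.9 pos [ 0.5419 -0.0494  0.3252] yaw -37.02 F [ 0.51 -0.51 -0.6 ]
shift [  0.  -36.3 115.3] turn -0.02
```

View pics/w7.png

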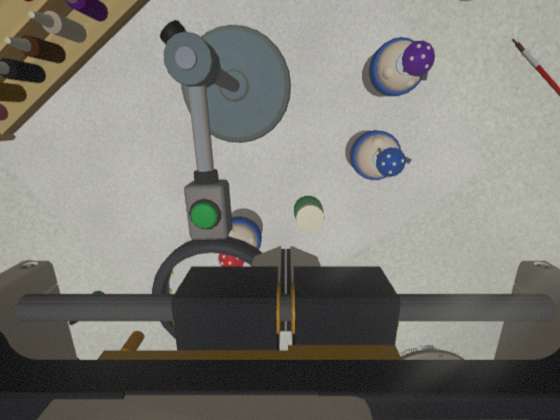

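```bash
python3 -m pendant '[[[-10,-5,0],0],[[-30,-15,-5],0],[[-55,-28,-10],0],[[-80,-42,-20],0],[[-105,-55,-30],0],[[-125,-65,-38],0],[[-135,-70,-40],0],[[-135,-70,-40],0],[[-135,-70,-40],0]]' 0 10
python3 - <<'E'
from h import *
snap('wrist','w8')
c=robot.calibration('wrist'); print(c)
import json; json.dump({k:(v.tolist() if hasattr(v,'tolist') else v) for k,v in c.items()},open('w8.json','w'))
print(robot.observe()['tool_pos'])
E
```

```text
time: 7.65
tool_pos: [0.4759, 0.0878, 0.3643]
tool_rot: [3.141, 0.001, -0.645]
contact_force: [0.2, -0.6, -0.5]
opening: 0.0003
{'vfov': 69.65110756633997, 'cx': 285.3038916099273, 'cy': 210.07536310077177, 'rvec': array([-1.32578707,  2.66265355,  0.41803605]), 'tvec': array([0.35540445, 0.23058752, 0.62241312])}
[0.47619561 0.08719838 0.36412776]
```

View pics/w8.png

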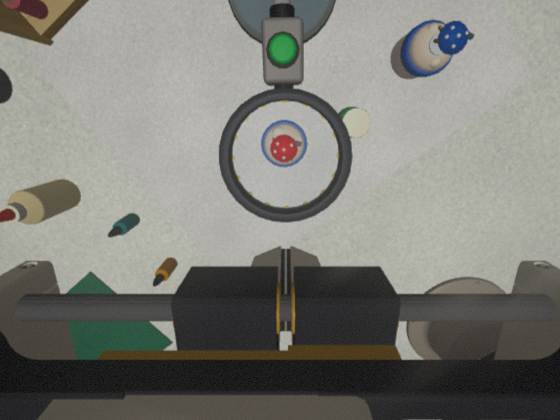

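```bash
python3 - <<'E'
from h import *
im=cv2.imread('pics/w8.png')[:,:,::-1].astype(int); r,g,b=im[...,0],im[...,1],im[...,2]
m=((r+g+b)<230).astype(np.uint8)[85:235,205:365]; m[:8]=0
cs=sorted(cv2.findContours(m,cv2.RETR_CCOMP,cv2.CHAIN_APPROX_NONE)[0],key=len)[-2:]
for c in cs:
    e=cv2.fitEllipse(c); print(e)
    px=(e[0][0]+205,e[0][1]+85)
    for z in (.205,.217,.229): print(z,np.round(atz('wrist',px,z),4))
ys,xs=np.nonzero(((r>130)&(g<90)&(b<90))[120:170,260:310]); p=(xs.mean()+260,ys.mean()+120); print('red px',p,len(xs),(xs.min()+xs.max())/2+260,(ys.min()+ys.max())/2+120, np.ptp(xs),np.ptp(ys))
for z in(.13,.136): print(np.round(atz('wrist',p,z),4))
for q in ((282,47),): print('sw',atz('wrist',q,.24))
E
```

```text
((79.91854858398438, 68.89006805419922), (108.32908630371094, 109.3221435546875), 1.6979379653930664)
0.205 [0.5093 0.0611 0.205 ]
0.217 [0.5105 0.0602 0.217 ]
0.229 [0.5117 0.0592 0.229 ]
((81.0513916015625, 70.9636001586914), (126.05079650878906, 135.08055114746094), 66.5389404296875)
0.205 [0.5069 0.0615 0.205 ]
0.217 [0.5082 0.0605 0.217 ]
0.229 [0.5095 0.0595 0.229 ]
red px (np.float64(283.62448979591835), np.float64(147.92448979591836)) 490 283.5 148.0 25 26
[0.5087 0.0637 0.13  ]
[0.5092 0.0633 0.136 ]
sw [0.5849686  0.00688807 0.24      ]
```

```bash
python3 - <<'E'
from h import *
shift((.585,.007,.262),-37)
E
```

```text
t 7.7 pos [0.4762 0.0872 0.3641] yaw -37.02 F [-0.   -0.22 -0.41]
shift [135.2  -1.5 102. ] turn -0.02
```

```bash
python3 -m pendant '[[[12,0,0],0],[[40,0,10],0],[[70,-1,20],0],[[100,-1,35],0],[[122,-1,55],0],[[132,-1.5,75],0],[[135,-1.5,92],0],[[135,-1.5,100],0],[[135,-1.5,102],0],[[135,-1.5,102],0]]' 0 10
python3 - <<'E'
from h import *
snap('wrist','w9');snap('side','s9')
print(fit('side','s9'))
cv2.imwrite('pics/s9z.png',cv2.resize(cv2.imread('pics/s9.png')[130:270,220:360],None,fx=4,fy=4,interpolation=cv2.INTER_CUBIC))
shift((.585,.007,.242),-37)
E
```

```text
time: 8.53
tool_pos: [0.5848, 0.0064, 0.2614]
tool_rot: [3.14, 0.002, -0.647]
contact_force: [-0.2, 0.6, -0.1]
opening: 0.0006
[(np.float64(38.5), 37.0), (np.float64(38.5), 37.25), (np.float64(38.9), 37.5), (np.float64(39.1), 36.75), (np.float64(39.9), 37.75)]
t 8.6333 pos [0.5852 0.0069 0.2632] yaw -37.03 F [ 0.67 -0.7  -0.57]
shift [-0.2  0.1 21.2] turn -0.03
```

View pics/s9z.png

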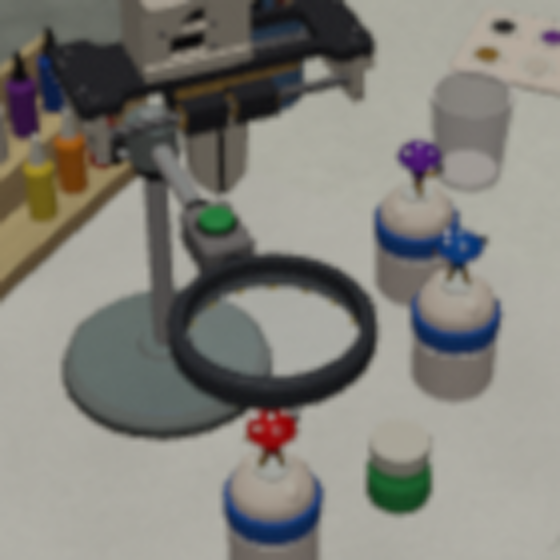

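View pics/w9.png

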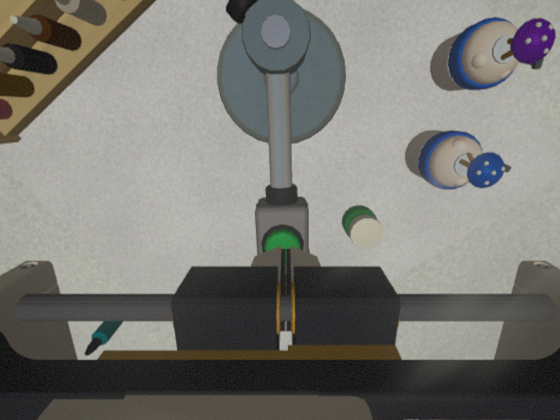

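```bash
python3 - <<'E'
from h import *
print(proj('side',(.585,.007,.24)), proj('side',(.585,.007,.262)))
print(atz('side',(274.2,184.5),.24))
E
python3 -m pendant '[[[0,0,7],0],[[0,0,14],0],[[0,0,19],0],[[0,0,21],0],[[0,0,21],0],[[0,0,21],0]]' 0 10
```

```text
(np.float64(273.9328490066786), np.float64(183.04217441841175)) (np.float64(273.667207493609), np.float64(176.33148709879563))
[0.58105514 0.01180895 0.24      ]
time: 9.13
tool_pos: [0.5852, 0.007, 0.2421]
tool_rot: [-3.141, -0.001, -0.646]
contact_force: [0.4, -0.8, -0.6]
opening: 0.0006
```

```bash
python3 -m pendant '[[[0,0,2],0],[[0,0,4],0],[[0,0,5.5],0],[[0,0,6.3],0],[[0,0,6.3],0],[[0,0,6.3],0]]' 0 10
python3 - <<'E'
from h import *
print([np.round(robot.observe()['contact_force'],1).tolist() for i in range(1)])
snap('side','s10')
s=robot.observe();print(s['tool_pos'],s['contact_force'],fit('side','s10'))
cv2.imwrite('pics/s10z.png',cv2.resize(cv2.imread('pics/s10.png')[130:270,220:360],None,fx=4,fy=4,interpolation=cv2.INTER_CUBIC))
E
```

```text
time: 9.63
tool_pos: [0.5855, 0.007, 0.2363]
tool_rot: [-3.14, -0.002, -0.646]
contact_force: [0.8, -0.4, 4.0]
opening: 0.0007
[[0.8, -0.4, 4.0]]
[0.58548185 0.00700801 0.23624816] [-0.15656006  0.14313804  3.85428082] [(np.float64(38.8), 37.0), (np.float64(38.8), 37.25), (np.float64(39.2), 37.5), (np.float64(39.3), 36.75), (np.float64(40.2), 37.75)]
```

View pics/s10z.png

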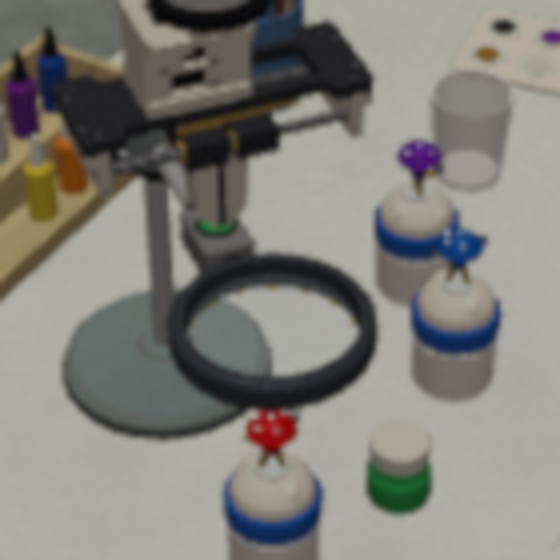

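```bash
python3 -m pendant '[[[0,0,0.5],0],[[0,0,1],0],[[0,0,1],0],[[0,0,1],0]]' 0 10
python3 - <<'E'
from h import *
s=robot.observe();print(s['tool_pos'],s['contact_force'])
E
```

```text
time: 10.02
tool_pos: [0.5855, 0.007, 0.236]
tool_rot: [-3.14, -0.002, -0.646]
contact_force: [-0.2, 0.2, 7.5]
opening: 0.0008
[0.5855284  0.00700935 0.2359556 ] [-0.19958613  0.18653583  7.4989455 ]
```

```bash
python3 -m pendant '[[[0,0,1],0],[[0,0,1],0],[[0,0,1],0]]' 0 10
python3 -m pendant '[[[0,0,-3],0],[[0,0,-8],0],[[0,0,-20],0],[[0,0,-45],0],[[0,0,-75],0],[[0,0,-105],0],[[0,0,-120],0],[[0,0,-125],0],[[0,0,-125],0]]' 0 10
python3 - <<'E'
from h import *
snap('side','s11');print(fit('side','s11'))
shift((.476,.087,.364),-37)
E
```

```text
time: 10.27
tool_pos: [0.5856, 0.007, 0.2359]
tool_rot: [-3.14, -0.003, -0.646]
contact_force: [-2.0, -0.5, 8.6]
opening: 0.0003
time: 11.02
tool_pos: [0.5852, 0.007, 0.3616]
tool_rot: [-3.139, -0.004, -0.646]
contact_force: [0.2, 0.3, 0.6]
opening: 0.0006
[(np.float64(37.3), 37.0), (np.float64(37.3), 37.25), (np.float64(37.7), 37.5), (np.float64(37.9), 36.75), (np.float64(38.8), 37.75)]
t 11.0667 pos [0.5849 0.007  0.36  ] yaw -37.02 F [-0.38  0.29 -0.3 ]
shift [-135.1    1.7   -4.2] turn -0.02
```

Pressed to its stop (8.6 N, tip at 236 mm) and released. Now a final check from the same viewpoint as before.

```bash
python3 -m pendant '[[[-12,0,0],0],[[-40,0,-2],0],[[-70,1,-4],0],[[-100,1,-4],0],[[-122,1.5,-4],0],[[-132,1.7,-4],0],[[-135,1.7,-4],0],[[-135,1.7,-4],0],[[-135,1.7,-4],0]]' 0 10
python3 - <<'E'
from h import *
snap('wrist','w12'); snap('side','s12')
im=cv2.imread('pics/w12.png')[:,:,::-1].astype(int); r,g,b=im[...,0],im[...,1],im[...,2]
m=((r+g+b)<230).astype(np.uint8)[85:235,205:365]; m[:8]=0
for c in sorted(cv2.findContours(m,cv2.RETR_CCOMP,cv2.CHAIN_APPROX_NONE)[0],key=len)[-2:]:
    e=cv2.fitEllipse(c); print(e,atz('wrist',(e[0][0]+205,e[0][1]+85),.217))
ys,xs=np.nonzero(((r>130)&(g<90)&(b<90))[120:170,260:310]); p=(xs.mean()+260,ys.mean()+120); print(p,atz('wrist',p,.136))
a=cv2.imread('pics/s0.png').astype(int);c=cv2.imread('pics/s12.png').astype(int)
E
```

```text
time: 11.82
tool_pos: [0.4767, 0.0865, 0.363]
tool_rot: [-3.141, -0.002, -0.646]
contact_force: [0.0, 1.0, 0.6]
opening: 0.0005
((79.32463073730469, 70.77811431884766), (108.58457946777344, 109.35972595214844), 176.90966796875) [0.51043393 0.06062197 0.217     ]
((80.18304443359375, 71.1271743774414), (130.10763549804688, 135.167724609375), 54.477813720703125) [0.50963941 0.06014634 0.217     ]
(np.float64(283.13645621181263), np.float64(149.5213849287169)) [0.50927836 0.06381546 0.136     ]
```

View pics/w12.png

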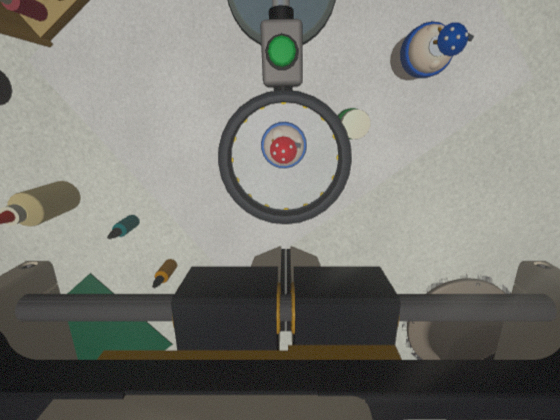

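View pics/s12.png

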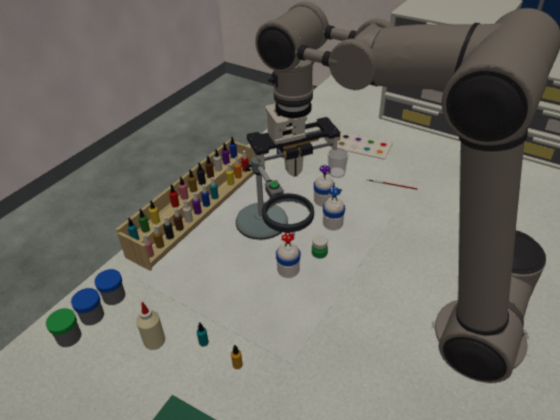

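The wrist picture shows the lens ring centred at about pixel (284,156), with the red cap inside it at (283,150). The two are about 3 mm apart, mostly along the arm. The switch is back up, and in the side view every figure, bottle and jar is where it started.

```bash
python3 -c "
from cell import robot
print(robot.hand_in(), robot.observe()['time'])"
```

```text
the job is handed in; nothing more can be done
the job is handed in; nothing more can be done
```

The lens is centred over the red-capped figure, the light switch was pressed right down and let go, and the job is handed in at about 12 s.

- **Lens:** I pushed the side of the switch box with the closed gripper, so only one finger touched it, from about 9° to about 36.5° of swing towards the robot's left. The last wrist picture puts the lens about 3 mm from the red cap. Almost all of that is along the arm, which pushing cannot change; about 1.5 mm or less is in the swing direction.
- **Switch:** I pressed it with the closed fingertips, both together. The tip stopped at 236 mm, which is fully down, with about 8.6 N on it. I then lifted straight up, and the side-view lens fit did not change from before the press to after it.
- **Surroundings:** Comparing the first and last pictures by eye, no pot, bottle, cup or brush has moved. The tool stayed at about 208 mm or higher, above every loose object listed.
- **Disagreement:** The top and side cameras differed by about 1° (about 4 mm at the lens) on the arm angle. I relied on the wrist picture, which shows the lens and the cap together. I did not take a final unobstructed top view.

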